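Walk a tube block square to its fence

TASK

Push the heavy aluminium tube block home against the low dark steel fence: walk it round with fingertip pushes at its corners until its blue-striped long face is square to the fence while there is still a clear gap of a finger's width or more, then go on pushing until that face lies flat against the fence, with no part of it sticking out past the fence's ends. Only push the block along the bench, never lift or tip it, and leave the two small vials and the little white dish where they stand.

Things in the scene. Friction and masses are not known exactly. Their poses are not given: they have to be found in the camera images.
- block: aluminium tube block with 24 open wells on top, loose on the bench, about 0.95 kg, sliding friction with the bench roughly 0.5 to 0.7 (it slides at about 4 to 7 N). 86 mm along its x, 120 mm along its y, 40 mm high; origin at the centre of its underside, z up. Its +x side is the blue-striped long face. It is too wide for most grippers to grasp; it starts 80 mm or more clear of the fence, turned 35 to 75 degrees counter-clockwise (seen from above) from facing it squarely.
- stripe_face (a point): centre of the block's blue-striped long face (120 mm long), 43 mm along the block's +x from its axis, 12 mm above the bench
- fence: low dark steel rail fixed to the bench, 220 mm long (along its y), 24 mm thick, 24 mm high, with a bright facing strip. Origin at the foot of the middle of its working face, z up; the working face is the plane x = 0 of its frame and looks to its -x, toward the block; the rail's body and two screwed feet (reaching to x = 59 mm) lie on +x. When the block is home its x axis is parallel to the fence's x axis and its origin lies at x = -43 mm in the fence's frame.
- vial_red: small vial with pink contents and a black cap, 21 mm across, 47 mm tall, loose, standing beside the work; origin at the centre of its foot; leave it alone
- vial_green: small vial with yellow contents and a green cap, 21 mm across, 47 mm tall, loose, standing behind the fence; origin at the centre of its foot; leave it alone
- white_dish: white porcelain dish, 46 mm across, 20 mm high, loose, on the bench toward the right; origin at the centre of its foot; leave it alone

How it is judged:
On the way:
1. the striped face is turned to within about 10 degrees of square to the fence while its middle is still at least 12 mm away from it (angle between the x axis of block and the x axis of fence, either way round below 0.18 rad and x of stripe_face in the frame of fence below -0.012 m), for 0.2 s.
At the end, for the whole second after the job is handed in: the blue-striped face lies against the fence: within 2 degrees of parallel, the middle of the face within 4 mm of the fence, the whole face on the fence (block within 52 mm of the fence's middle along it), the block flat on the bench and at rest (angle between the x axis of block and the x axis of fence, either way round below 0.035 rad and x of stripe_face in the frame of fence between -0.004 and 0.004 m and y of block in the frame of fence between -0.052 and 0.052 m and height (world z) of block below 0.004 m and angle between block's own z axis and vertical below 0.03 rad and linear speed of block below 0.01 m/s); the robot touches nothing.
It fails at once if the block is lifted or tipped (its underside's centre more than 8 mm up, or tilted more than 7 degrees) (height (world z) of block above 0.008 m or angle between block's own z axis and vertical above 0.12 rad).
It fails at once if the black-capped vial is shifted by more than 12 mm (distance of vial_red from where it was at the start of the episode above 0.012 m).
It fails at once if the green-capped vial is shifted by more than 12 mm (distance of vial_green from where it was at the start of the episode above 0.012 m).
It fails at once if the white dish is shifted by more than 12 mm (distance of white_dish from where it was at the start of the episode above 0.012 m).
It also fails if it takes over 64 s, if anything falls off the work surface, if the arm or the gripper's body presses on something with over 40 N, if the wrist force passes 120 N, or if a joint passes its speed limit or range.

ROBOT

A 6-joint arm with a two-finger parallel gripper is mounted at the origin on a cart in front of the work surface, level with it; the furniture and walls round the work are solid. World frame = base frame: x ahead of the robot, y to its left, z up, the work surface at z = 0. Lengths are in m, angles in rad, forces in N, time in s.
With the tool pointing down it reaches from about 0.25 to 0.775 m from the base axis. Payload 8.9 kg.
Tool frame: the origin (TCP) lies at the very end of the fingers, on their centre line; the grasp point (between the pads) lies 19 mm behind it; y points along the fingers, z is the direction in which the jaws open and shut, and the axes are right-handed (so a half turn about y gives the same grasp; the last joint's range is limited). The gripper opens to 85 mm and grips with 20 to 120 N. Pads are 22 mm wide; open, the fingers measure 114 mm over their backs; the gripper's body (76 mm by 85 mm) begins 54 mm behind the grasp point. The pads swing forward as they close: fully open they stand 13 mm farther back than shut.
Start: joints at [-1.266, 0.291, -0.153, 1.127, 0, 1.431], TCP at [0.225, -0.474, 0.231] pointing down, gripper open.
Joint ranges: [-2.52, 2.52], [-0.91, 1.74], [-1.3, 1.37], [-1.96, 2.02], [-1.52, 1.47], [-3.14, 3.14]. Speed limits (rad/s): [2.22, 2.22, 2.79, 3.14, 3.14, 3.14].

INTERFACE

Orientations are given as [roll, pitch, yaw] about the fixed x, y, z axes, in that order (R = Rz(yaw) Ry(pitch) Rx(roll)).
In Python, from rig import state, optics, env gives the robot as it stands. The module is installed in compiled form; this text tells all that it offers.
- The arm moves only by the shell command python3 -m creep 'ROWS' [FORCE]. ROWS is JSON, a list of rows, each an object of numbers: "x", "y", "z": the shift along the tool's x, y, z in mm; "yaw": the turn about the tool's y in rad; "claw": the closure, from -1 (fully open) to 1 (shut). In form: [{"x": .., "y": .., "z": .., "yaw": .., "claw": ..}, ...]. A call has 1 to 12 rows; each row shifts and turns the commanded pose from where the row before left it, along the tool's axes as they then stand; what a row does not reach is not made up. A row lasts 1/10 s, in which the tool goes at most 50 mm and 8.59 degrees, less where a joint would pass 70% of its speed; a pose out of reach is approached as far as the arm can. A call with a gripper value outside its range is refused whole. The fingers move at their own pace and stop on an object; FORCE is the grip in N (left out, the last holds). Time passes only in rows, so rows that do not move let the fingers close. It gives the time, the measured TCP pose, the force and the opening at its end, in the units of the state.
- state(): the state, without advancing time (a new reading comes with each control period).
- optics.get_image(name): name is "scene" or "top" or "wrist"; returns a dict with "img" (420x560x3 uint8, blue, green, red), "depth" (420x560 float32, m along the optical axis (not along the pixel's ray), 0 where there is no reading), "camera_matrix" (3x3 intrinsics, pixels), "eye" and "orientation" of the camera in the world; the wrist camera has in their place "tool_from_camera" (4x4, takes a point from camera to tool coordinates, whose origin is the TCP and whose axes are the tool frame's). Camera axes: x right, y down, z forward; pixel columns grow to the right and rows downward; lengths in m; the calibration is good to about 2 mm. A picture is of the moment at which its call begins: read the wrist's pose just before it.
- env.sign_off(): hands the job in, once; it reports no verdict.
Trained networks look in a picture, given as the dict that the camera call returned (one of the last four; its "shot" number tells which), for a name from the list of things; names that differ only in an ending like _2 or _b are one class to them, and where a whole thing is asked for, a point or a joint stands for the part that bears it (a point fixed in the world has none). Each returns a list of dicts, best first, with "score" (0 to 1); they miss things now and then, are a little off and sometimes report something else, mostly with a low value. They report only what shows in the picture. A call takes as long as a camera call.
- optics.masks_of(thing, picture): "region" (420x560 bool, what is visible of it).
- optics.landmark_of(thing, picture): "point" ([x, y, z] in m, in world coordinates, good to about 4 mm: a listed point, or the origin of a listed thing).
The state is a dict: "time": time; "joint_positions": joint angles; "qd": joint speeds; "joint_torque": joint torques, N m; "ee_pos": TCP position; "tcp_rot": TCP orientation; "force": force on the tool from outside, world axes, zero at the start; "wrist_torque": the same for the moment, N m; "opening": opening from 0.0 (shut) to 1.0 (fully open).
Only numpy, scipy, OpenCV 4.12 (cv2) and the standard library are available. Lean on these libraries where they do the work, as an engineer would, in place of code of your own. Each camera call takes 0.05 s, during which the arm holds its last target. There are 200 camera calls.

## Working session

There is one attempt and no reset: what is moved stays moved. The work goes in short steps, Python scripts to look and compute and a shell command to move; the robot and the scene stay as the last step left them, time stands still between calls to the robot, and variables do not carry over. Pictures are saved under pics/ and viewed, about 8 in all and at most 12, crops included, and the job is handed in when it is done.

```bash
mkdir -p pics; cat > h.py <<'E'
from rig import state, optics, env
import numpy as np, cv2
from scipy.spatial.transform import Rotation as R
def world(p):
    K=np.array(p["camera_matrix"]);d=p["depth"];v,u=np.mgrid[:d.shape[0],:d.shape[1]]
    P=np.stack([(u-K[0,2])/K[0,0]*d,(v-K[1,2])/K[1,1]*d,d],-1)
    o=np.array(p["orientation"],float)
    Rm=o if o.shape==(3,3) else (R.from_euler('xyz',o).as_matrix() if o.size==3 else R.from_quat(o).as_matrix())
    return P@Rm.T+np.array(p["eye"])
E
python3 - <<'E'
from h import *
s=state();print(s)
for c in("top","scene"):
    p=optics.get_image(c);cv2.imwrite(f"pics/{c}0.png",p["img"]);print(c,p["eye"],p["orientation"],p["camera_matrix"])
    W=world(p)
    for t in("block","stripe_face","fence","vial_red","vial_green","white_dish"):
        l=optics.landmark_of(t,p);m=optics.masks_of(t,p)
        print(t,[(np.round(q["point"],3),round(q["score"],2)) for q in l[:2]])
        if m and t!="stripe_face":
            r=m[0]["region"]&(p["depth"]>0);w=W[r];top=w[w[:,2]>np.percentile(w[:,2],90)-.006]
            print("  n",r.sum(),"z95",np.percentile(w[:,2],[5,95]).round(3),"rect",cv2.minAreaRect((top[:,:2]*1000).astype(np.float32)))
E
```

```text
{'time': 0.0, 'joint_positions': array([-1.26631377e+00,  2.91223629e-01, -1.54126577e-01,  1.12671421e+00,
        3.73397978e-05,  1.43148325e+00]), 'qd': array([ 1.07228059e-03,  2.63140660e-04, -7.93379559e-05,  8.91411896e-05,
       -8.63342097e-04,  1.19680877e-03]), 'joint_torque': array([-2.21597220e-04, -5.37141573e+01,  3.31375194e+01,  1.58594374e-02,
       -4.43699946e-04, -3.86315151e-06]), 'ee_pos': array([ 0.2252946 , -0.47371464,  0.23076165]), 'tcp_rot': array([-1.57204694e+00,  2.13067971e-04, -2.69779718e+00]), 'force': array([1.04587973, 0.14925347, 0.76125159]), 'wrist_torque': array([ 0.01856729, -0.02529502,  0.04914994]), 'opening': 0.9986769721268501}
top [0.22820508 0.19333314 1.0945743 ] [-2.92435047 -0.00399959 -1.5655653 ] [[493.88842788   0.         285.1606685 ]
 [  0.         493.88842788 209.40457606]
 [  0.           0.           1.        ]]
block [(array([0.516, 0.208, 0.001]), 0.82)]
  n 2222 z95 [0.008 0.043] rect ((510.9910583496094, 206.89871215820312), (119.46978759765625, 87.79468536376953), 67.04594421386719)
stripe_face [(array([0.471, 0.
[... 1254 characters left out ...]
, -0.004]), 0.75)]
  n 1707 z95 [-0.     0.024] rect ((488.9979248046875, 386.6120910644531), (221.42752075195312, 24.885818481445312), 0.5871936082839966)
vial_red [(array([0.303, 0.336, 0.002]), 0.48)]
  n 247 z95 [0.003 0.047] rect ((301.670654296875, 340.3311462402344), (17.81302261352539, 18.85637664794922), 41.98271942138672)
vial_green [(array([0.452, 0.431, 0.004]), 0.61)]
  n 243 z95 [0.002 0.047] rect ((449.5369567871094, 432.7095947265625), (19.51317024230957, 20.387462615966797), 59.43367004394531)
white_dish [(array([ 0.602, -0.036,  0.004]), 0.6)]
  n 186 z95 [-0.002  0.019] rect ((602.571044921875, -37.61122512817383), (46.3402214050293, 46.4459114074707), 0.42368263006210327)
```

View pics/top0.png

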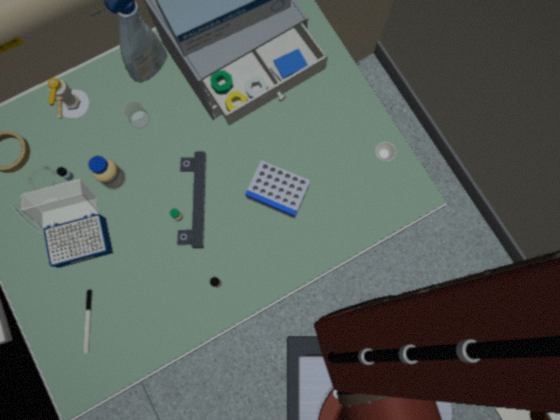

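```bash
python3 -m creep '[{"yaw":-0.14,"claw":1},{"yaw":-0.14,"claw":1},{"yaw":-0.14,"claw":1},{"yaw":-0.14,"claw":1},{"yaw":-0.14,"claw":1},{"yaw":-0.14,"claw":1},{"yaw":-0.14,"claw":1},{"yaw":-0.14,"claw":1},{"claw":1}]' 40
```

```text
invalid input at $[0]: expected keys x, y, z, yaw, claw
```

The picture shows the block at (278,188) with its stripe on the lower-left side. The fence is at (198,200), the black-capped vial at (215,282), the green one at (176,214) and the dish at (385,151). This agrees with the measurements. Rows need all five keys.

```bash
python3 -m creep '[{"x":0,"y":0,"z":0,"yaw":-0.14,"claw":1},{"x":0,"y":0,"z":0,"yaw":-0.14,"claw":1},{"x":0,"y":0,"z":0,"yaw":-0.14,"claw":1},{"x":0,"y":0,"z":0,"yaw":-0.14,"claw":1},{"x":0,"y":0,"z":0,"yaw":-0.14,"claw":1},{"x":0,"y":0,"z":0,"yaw":-0.14,"claw":1},{"x":0,"y":0,"z":0,"yaw":-0.14,"claw":1},{"x":0,"y":0,"z":0,"yaw":-0.14,"claw":1},{"x":0,"y":0,"z":0,"yaw":0,"claw":1}]' 40
```

```text
time: 2.2
ee_pos: [0.2254, -0.4741, 0.2313]
tcp_rot: [-1.571, 0.0, -1.576]
force: [-0.3, 0.4, -0.5]
opening: 0.002
```

```bash
python3 -m creep '[{"x":-40,"y":0,"z":24,"yaw":0,"claw":1},{"x":-40,"y":0,"z":24,"yaw":0,"claw":1},{"x":-40,"y":0,"z":24,"yaw":0,"claw":1},{"x":-40,"y":0,"z":24,"yaw":0,"claw":1},{"x":-40,"y":0,"z":24,"yaw":0,"claw":1},{"x":-40,"y":0,"z":24,"yaw":0,"claw":1},{"x":-40,"y":0,"z":24,"yaw":0,"claw":1},{"x":-40,"y":0,"z":24,"yaw":0,"claw":1},{"x":-40,"y":0,"z":24,"yaw":0,"claw":1},{"x":-40,"y":0,"z":24,"yaw":0,"claw":1},{"x":-40,"y":0,"z":24,"yaw":0,"claw":1},{"x":-40,"y":0,"z":24,"yaw":0,"claw":1}]'
```

```text
time: 3.4
ee_pos: [0.5176, 0.0057, 0.2315]
tcp_rot: [-1.57, -0.0, -1.582]
force: [0.7, -1.3, -0.5]
opening: -0.001
```

```bash
python3 -m creep '[{"x":-40,"y":0,"z":17,"yaw":-0.02,"claw":1},{"x":-40,"y":0,"z":17,"yaw":0,"claw":1},{"x":-39,"y":0,"z":16,"yaw":0,"claw":1},{"x":0,"y":40,"z":0,"yaw":0,"claw":1},{"x":0,"y":40,"z":0,"yaw":0,"claw":1},{"x":0,"y":40,"z":0,"yaw":0,"claw":1},{"x":0,"y":40,"z":0,"yaw":0,"claw":1},{"x":0,"y":30,"z":0,"yaw":0,"claw":1},{"x":0,"y":18,"z":0,"yaw":0,"claw":1},{"x":0,"y":8,"z":0,"yaw":0,"claw":1},{"x":0,"y":0,"z":0,"yaw":0,"claw":1}]'
```

```text
time: 4.5
ee_pos: [0.5654, 0.1231, 0.0146]
tcp_rot: [-1.572, -0.0, -1.56]
force: [-0.6, 0.0, 0.7]
opening: -0.001
```

```bash
cat >> h.py <<'E'
def blk(cams=("top","scene"),save=None):
    s=state();print("tcp",s["ee_pos"].round(4),"psi",round(s["tcp_rot"][2],3),"F",s["force"].round(1),"t",s["time"])
    for c in cams:
        p=optics.get_image(c);W=world(p)
        if save: cv2.imwrite(f"pics/{c}_{save}.png",p["img"])
        for t in("block","fence"):
            l=optics.landmark_of(t,p);m=optics.masks_of(t,p)
            if not m: print(c,t,"none");continue
            w=W[m[0]["region"]&(p["depth"]>0)]
            h={"block":.04,"fence":.024}[t]
            w=w[abs(w[:,2]-h)<.006]
            print(c,t,l and l[0]["point"].round(3),"rect",[np.round(a,1) for a in cv2.minAreaRect((w[:,:2]*1000).astype(np.float32))])
E
python3 -c "
from h import *
blk(save='1')"
```

```text
tcp [0.5654 0.1231 0.0146] psi -1.56 F [-0.6  0.   0.7] t 4.5Traceback (most recent call last):
  File "<string>", line 3, in <module>
    blk(save='1')
    ~~~^^^^^^^^^^
  File "h.py", line 21, in blk
    print(c,t,l and l[0]["point"].round(3),"rect",[np.round(a,1) for a in cv2.minAreaRect((w[:,:2]*1000).astype(np.float32))])
                    ^^^^^^^^^^^^^^^^^^^
AttributeError: 'list' object has no attribute 'round'. Did you mean: 'count'?
```

```bash
sed -i 's/l\[0\]\["point"\].round(3)/np.round(l[0]["point"],3)/' h.py; python3 -m creep '[{"x":-2,"y":0,"z":-5,"yaw":0,"claw":1},{"x":-2,"y":0,"z":-5,"yaw":0,"claw":1},{"x":-2,"y":0,"z":-5,"yaw":0,"claw":1},{"x":-2,"y":0,"z":-5,"yaw":0,"claw":1},{"x":-2,"y":0,"z":-5,"yaw":0,"claw":1},{"x":-2,"y":0,"z":-5,"yaw":0,"claw":1},{"x":-2,"y":0,"z":-5,"yaw":0,"claw":1},{"x":-2,"y":0,"z":-5,"yaw":0,"claw":1},{"x":-2,"y":0,"z":-5,"yaw":0,"claw":1}]'
python3 -c "
from h import *
blk(save='1')"
```

```text
time: 5.55
ee_pos: [0.5207, 0.1405, 0.0154]
tcp_rot: [-1.57, -0.0, -1.558]
force: [3.4, -3.7, 1.1]
opening: 0.003
tcp [0.5207 0.1405 0.0154] psi -1.558 F [ 3.4 -3.7  1.1] t 5.55
top block [ 0.508  0.216 -0.   ] rect [array([503.8, 217.5]), array([120.1,  87. ]), np.float64(55.2)]
top fence [0.49  0.374 0.003] rect [array([511.6, 384.6]), array([172.6,  25. ]), np.float64(0.6)]
scene block [0.507 0.218 0.002] rect [array([503.2, 219.4]), array([119.9,  92.9]), np.float64(53.6)]
scene fence [ 0.489  0.375 -0.001] rect [array([488.5, 386.4]), array([220.9,  24.7]), np.float64(0.8)]
```

View pics/scene_1.png

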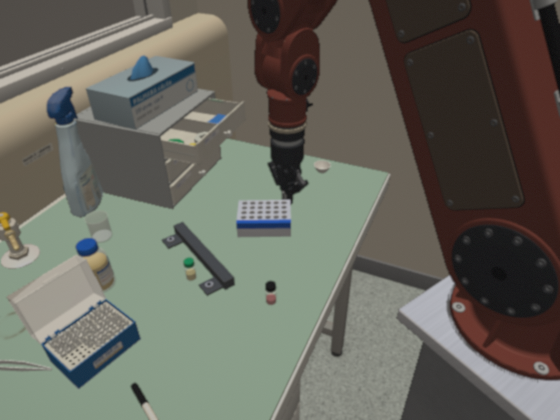

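```bash
python3 -m creep '[{"x":-3,"y":0,"z":-4,"yaw":0,"claw":1},{"x":-3,"y":0,"z":-4,"yaw":0,"claw":1},{"x":-3.5,"y":0,"z":-3.5,"yaw":0,"claw":1},{"x":-3.5,"y":0,"z":-3.5,"yaw":0,"claw":1},{"x":-4,"y":0,"z":-3.5,"yaw":0,"claw":1},{"x":-4,"y":0,"z":-3,"yaw":0,"claw":1},{"x":-4,"y":0,"z":-3,"yaw":0,"claw":1},{"x":-4,"y":0,"z":-3,"yaw":0,"claw":1}]'
python3 -c "
from h import *
blk(save='2')"
```

```text
time: 6.85
ee_pos: [0.4924, 0.1695, 0.0153]
tcp_rot: [-1.571, -0.0, -1.558]
force: [1.0, -5.0, -0.5]
opening: 0.001
tcp [0.4924 0.1695 0.0153] psi -1.558 F [ 1.  -5.  -0.5] t 6.85
top block [ 0.487  0.373 -0.   ] rect [array([496.1, 244.2]), array([121.5,  85.7]), np.float64(36.5)]
top fence [0.491 0.372 0.002] rect [array([489.1, 384.3]), array([218.7,  25.5]), np.float64(0.6)]
scene block [0.498 0.242 0.001] rect [array([495.2, 245.8]), array([120.1,  90.7]), np.float64(36.5)]
scene fence [ 0.488  0.376 -0.001] rect [array([488.5, 386.3]), array([221.2,  25.3]), np.float64(0.8)]
```

```bash
python3 -m creep '[{"x":-3.5,"y":0,"z":-4,"yaw":0,"claw":1},{"x":-3.5,"y":0,"z":-4,"yaw":0,"claw":1},{"x":-4,"y":0,"z":-3.5,"yaw":0,"claw":1},{"x":-4,"y":0,"z":-3.5,"yaw":0,"claw":1},{"x":-4,"y":0,"z":-3,"yaw":0,"claw":1},{"x":-4,"y":0,"z":-3,"yaw":0,"claw":1},{"x":-4,"y":0,"z":-2,"yaw":0,"claw":1},{"x":-4,"y":0,"z":-2,"yaw":0,"claw":1}]'
python3 -c "
from h import *
blk(save='3')"
```

```text
time: 8.15
ee_pos: [0.4667, 0.1998, 0.0153]
tcp_rot: [-1.572, -0.001, -1.558]
force: [-0.1, -6.0, 3.0]
opening: -0.002
tcp [0.4667 0.1998 0.0153] psi -1.558 F [-0.1 -6.   3. ] t 8.15
top block [0.498 0.264 0.001] rect [array([486. , 295.6]), array([124.5,  40.3]), np.float64(2.5)]
top fence [0.487 0.374 0.002] rect [array([488.7, 384.1]), array([218.4,  25.3]), np.float64(0.9)]
scene block [0.495 0.267 0.002] rect [array([492.6, 266. ]), array([123.3,  88.4]), np.float64(15.1)]
scene fence [ 0.487  0.376 -0.003] rect [array([488.9, 386.2]), array([221.1,  25. ]), np.float64(0.8)]
```

```bash
python3 -m creep '[{"x":-4,"y":0,"z":-1.5,"yaw":0,"claw":1},{"x":-4,"y":0,"z":-1,"yaw":0,"claw":1},{"x":-4,"y":0,"z":-1,"yaw":0,"claw":1},{"x":-4,"y":0,"z":0,"yaw":0,"claw":1},{"x":-3,"y":0,"z":0,"yaw":0,"claw":1},{"x":0,"y":0,"z":0,"yaw":0,"claw":1}]'
python3 -c "
from h import *
blk(('scene',),save='4')"
```

```text
time: 9.25
ee_pos: [0.4626, 0.2183, 0.0151]
tcp_rot: [-1.573, -0.002, -1.558]
force: [-2.5, -5.1, 2.3]
opening: -0.001
tcp [0.4626 0.2183 0.0151] psi -1.558 F [-2.5 -5.1  2.3] t 9.25
scene block [0.498 0.277 0.002] rect [array([494.6, 276.8]), array([123.3,  91.3]), np.float64(6.4)]
scene fence [ 0.489  0.375 -0.002] rect [array([488.6, 386.3]), array([221.5,  25. ]), np.float64(0.8)]
```

```bash
python3 -m creep '[{"x":12,"y":0,"z":0,"yaw":0,"claw":1},{"x":18,"y":0,"z":0,"yaw":0,"claw":-0.3},{"x":0,"y":0,"z":10,"yaw":0,"claw":-0.3},{"x":0,"y":-3,"z":10,"yaw":0,"claw":-0.3},{"x":0,"y":6,"z":11,"yaw":0,"claw":-0.3},{"x":0,"y":0,"z":0,"yaw":0,"claw":-0.3},{"x":0,"y":0,"z":0,"yaw":0,"claw":-0.3},{"x":0,"y":0,"z":0,"yaw":0,"claw":-0.3}]'
python3 -c "
from h import *
blk(save='5')"
```

```text
time: 10.3
ee_pos: [0.4946, 0.1894, 0.012]
tcp_rot: [-1.572, -0.0, -1.557]
force: [0.8, -0.3, 0.2]
opening: 0.647
tcp [0.4946 0.1894 0.012 ] psi -1.557 F [ 0.8 -0.3  0.2] t 10.3
top block [0.5   0.277 0.   ] rect [array([494.6, 287.3]), array([120.2,  64.6]), np.float64(7.1)]
top fence [ 0.487  0.374 -0.001] rect [array([488.7, 384.2]), array([218. ,  25.3]), np.float64(0.7)]
scene block [0.494 0.275 0.003] rect [array([494.9, 277.6]), array([125.5,  88.8]), np.float64(6.5)]
scene fence [ 0.488  0.378 -0.002] rect [array([488.5, 386.3]), array([221.1,  24.7]), np.float64(0.9)]
```

View pics/scene_5.png

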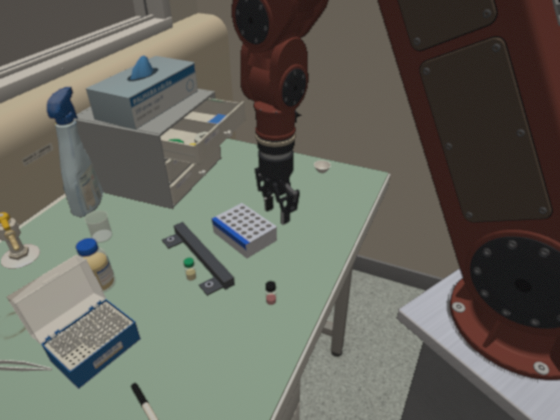

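The picture shows the block at (244,228) almost square to the fence, with the open fingers behind it at (280,200). Now pushing with both fingers.

```bash
python3 -m creep '[{"x":-8,"y":0,"z":0,"yaw":0,"claw":-0.3},{"x":-8,"y":0,"z":0,"yaw":0,"claw":-0.3},{"x":-8,"y":0,"z":0,"yaw":0,"claw":-0.3},{"x":-5,"y":0,"z":0,"yaw":0,"claw":-0.3},{"x":-5,"y":0,"z":0,"yaw":0,"claw":-0.3},{"x":-5,"y":0,"z":0,"yaw":0,"claw":-0.3},{"x":-5,"y":0,"z":0,"yaw":0,"claw":-0.3},{"x":-5,"y":0,"z":0,"yaw":0,"claw":-0.3},{"x":-5,"y":0,"z":0,"yaw":0,"claw":-0.3},{"x":-5,"y":0,"z":0,"yaw":0,"claw":-0.3},{"x":0,"y":0,"z":0,"yaw":0,"claw":-0.3}]'
python3 -c "
from h import *
blk(('scene',),save='6')"
```

```text
time: 11.9
ee_pos: [0.494, 0.2482, 0.0121]
tcp_rot: [-1.571, -0.001, -1.558]
force: [-0.3, -1.9, -0.6]
opening: 0.652
tcp [0.494  0.2482 0.0121] psi -1.558 F [-0.3 -1.9 -0.6] t 11.9
scene block [0.503 0.299 0.001] rect [array([499.3, 301.9]), array([123.6,  90.4]), np.float64(0.8)]
scene fence [ 0.49   0.376 -0.   ] rect [array([488.9, 386.5]), array([222. ,  24.6]), np.float64(0.6)]
```

```bash
python3 -m creep '[{"x":-5,"y":0,"z":0,"yaw":0,"claw":-0.3},{"x":-5,"y":0,"z":0,"yaw":0,"claw":-0.3},{"x":-5,"y":0,"z":0,"yaw":0,"claw":-0.3},{"x":-4,"y":0,"z":0,"yaw":0,"claw":-0.3},{"x":-3,"y":0,"z":0,"yaw":0,"claw":-0.3},{"x":-2,"y":0,"z":0,"yaw":0,"claw":-0.3},{"x":-1,"y":0,"z":0,"yaw":0,"claw":-0.3},{"x":0,"y":0,"z":0,"yaw":0,"claw":-0.3}]'
python3 -m creep '[{"x":-1,"y":0,"z":0,"yaw":0,"claw":-0.3},{"x":-1,"y":0,"z":0,"yaw":0,"claw":-0.3}]'
python3 -c "
from h import *
blk(('scene',),save='7')"
```

```text
time: 12.95
ee_pos: [0.4941, 0.2725, 0.0122]
tcp_rot: [-1.571, -0.001, -1.558]
force: [-0.1, -4.9, -0.1]
opening: 0.649
time: 13.15
ee_pos: [0.4941, 0.2743, 0.0123]
tcp_rot: [-1.571, -0.002, -1.559]
force: [0.2, -6.8, -0.4]
opening: 0.652
tcp [0.4941 0.2743 0.0123] psi -1.559 F [ 0.2 -6.8 -0.4] t 13.15
scene block [0.501 0.324 0.002] rect [array([498.9, 329.3]), array([123.1,  87.4]), np.float64(0.7)]
scene fence [ 0.488  0.375 -0.001] rect [array([488.2, 386.2]), array([222.1,  24.9]), np.float64(0.8)]
```

Still sliding freely, so I go on in 1 mm steps until the force rises.

```bash
python3 -m creep '[{"x":-1,"y":0,"z":0,"yaw":0,"claw":-0.3},{"x":0,"y":0,"z":0,"yaw":0,"claw":-0.3}]'
python3 -m creep '[{"x":-1,"y":0,"z":0,"yaw":0,"claw":-0.3},{"x":0,"y":0,"z":0,"yaw":0,"claw":-0.3}]'
```

```text
time: 13.6
ee_pos: [0.494, 0.2754, 0.0123]
tcp_rot: [-1.571, -0.002, -1.558]
force: [0.3, -4.9, 0.4]
opening: 0.648
time: 13.8
ee_pos: [0.494, 0.2764, 0.0123]
tcp_rot: [-1.571, -0.002, -1.558]
force: [0.6, -5.6, 0.2]
opening: 0.655
```

```bash
for i in 1; do python3 -m creep '[{"x":-1,"y":0,"z":0,"yaw":0,"claw":-0.3},{"x":0,"y":0,"z":0,"yaw":0,"claw":-0.3}]'; done
python3 -m creep '[{"x":-1,"y":0,"z":0,"yaw":0,"claw":-0.3},{"x":0,"y":0,"z":0,"yaw":0,"claw":-0.3}]'
python3 -c "
from h import *
blk(('scene',),save='8')
cv2.imwrite('pics/c8.png',cv2.resize(cv2.imread('pics/scene_8.png')[160:320,140:340],None,fx=3,fy=3))"
```

```text
time: 14.0
ee_pos: [0.494, 0.2765, 0.0123]
tcp_rot: [-1.571, -0.003, -1.559]
force: [0.3, -10.0, 2.8]
opening: 0.649
time: 14.2
ee_pos: [0.494, 0.2765, 0.0123]
tcp_rot: [-1.571, -0.005, -1.559]
force: [0.4, -14.7, 3.6]
opening: 0.653
tcp [0.494  0.2765 0.0123] psi -1.559 F [  0.4 -14.7   3.6] t 14.2
scene block [0.5   0.33  0.002] rect [array([499.3, 332.5]), array([123.7,  86.2]), np.float64(0.9)]
scene fence [ 0.489  0.375 -0.002] rect [array([487.4, 386.2]), array([218.7,  25. ]), np.float64(0.6)]
```

View pics/c8.png

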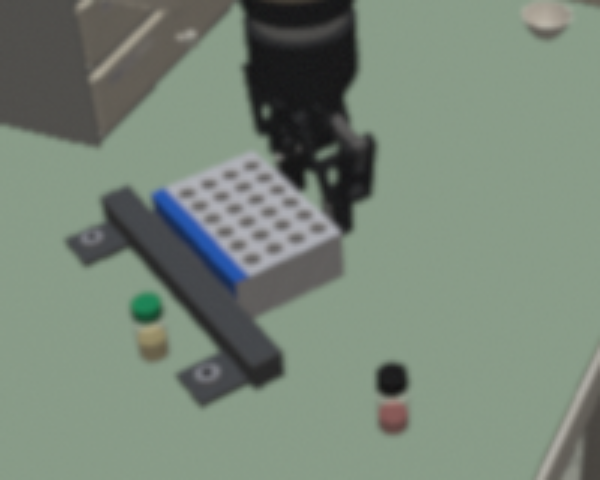

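The picture shows the blue face against the rail over its whole length, well inside its ends, and the force rose with the tool stopped, so the block is seated. I back off and rise.

```bash
python3 -m creep '[{"x":5,"y":0,"z":0,"yaw":0,"claw":-0.3},{"x":15,"y":0,"z":0,"yaw":0,"claw":-0.3},{"x":30,"y":0,"z":0,"yaw":0,"claw":-0.3},{"x":30,"y":0,"z":0,"yaw":0,"claw":-0.3},{"x":30,"y":-20,"z":0,"yaw":0,"claw":-0.3},{"x":30,"y":-40,"z":0,"yaw":0,"claw":-0.3},{"x":30,"y":-40,"z":0,"yaw":0,"claw":-0.3},{"x":30,"y":-30,"z":0,"yaw":0,"claw":-0.3},{"x":0,"y":0,"z":0,"yaw":0,"claw":-0.3}]'
python3 -c "
from h import *
blk(save='9')
p=optics.get_image('scene')
for t in('vial_red','vial_green','white_dish'):print(t,np.round(optics.landmark_of(t,p)[0]['point'],3))
cv2.imwrite('pics/c9.png',cv2.resize(cv2.imread('pics/top_9.png')[120:310,140:400],None,fx=3,fy=3))"
```

```text
time: 15.35
ee_pos: [0.4994, 0.0761, 0.1464]
tcp_rot: [-1.563, -0.0, -1.561]
force: [1.4, 0.1, -0.5]
opening: 0.65
tcp [0.4994 0.0761 0.1464] psi -1.561 F [ 1.4  0.1 -0.5] t 15.35
top block [ 0.502  0.332 -0.001] rect [array([499.6, 329.9]), array([121.4,  86.7]), np.float64(0.8)]
top fence [0.302 0.34  0.001] rect [array([488.7, 384.5]), array([218.5,  25.2]), np.float64(0.8)]
scene block [0.498 0.33  0.001] rect [array([498.2, 331.6]), array([122.2,  87.5]), np.float64(0.8)]
scene fence [] rect [array([489.3, 385.6]), array([222.7,  26.6]), np.float64(0.9)]
vial_red [0.3   0.334 0.002]
vial_green [0.452 0.433 0.003]
white_dish [ 0.606 -0.036  0.   ]
```

View pics/c9.png

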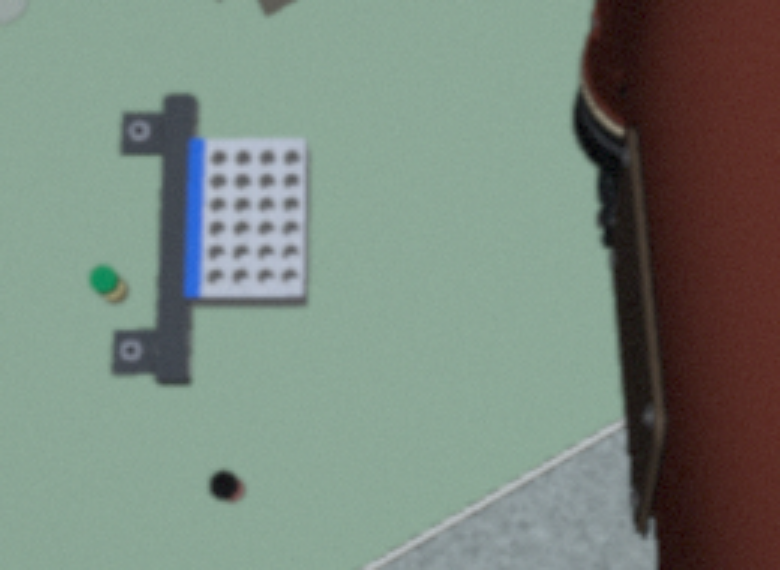

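From above, the block's blue face lies flat along the fence, about 10 mm off centre, and the vials stand where they were. The gripper is clear.

```bash
python3 -c "
from rig import env
print(env.sign_off())"
```

```text
the job is handed in; nothing more can be done
None
```

The block is home against the fence, and I handed the job in at about 15.5 s of the 64 s.

**What I did:** I turned the block about 60° with closed-fingertip pushes at one rear corner. It was then about 6° from square, with roughly 50 mm still to go. I pushed from behind with both fingers partly open, which brought it to about 0° with roughly 30 mm left. I went on until it stopped at the fence, where the push force rose from about 6 N to 15 N. Then I backed the gripper well clear.

**Last checks:**
- **Angle:** the block and fence measured 0.8° and 0.8° in the top view, and 0.8° and 0.9° in the scene view.
- **Contact:** the block and rail centre lines are about 54.5 mm apart, against 55 mm for full contact.
- **Position along the fence:** the block is about 10 mm off the fence's middle, so the whole face is on it.
- **Vials and dish:** they measured within 4 mm of their starting positions, which is the measuring error.

**What disagreed:** in the last pictures the network put the fence's origin on the black-capped vial in one view and missed it in the other. The fence outline and depth measurements agreed with all the earlier ones, so I relied on those.

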